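# Set the end-stop clearance of a bench agitator with its knurled wheel

## Task

The end-stop bumper of this agitator stands too far from its tray. Roll the knurled wheel between its two housing cheeks under a fingertip, its top towards the tray, until the bumper's pointer lines up with the gauge tab on the scale bar beside it (pointer within the tab's width), then lift clear. Work by the wheel alone: do not push the bumper, tab or tray themselves, and do not pick up or shift any of the things lying about.

Things in the scene. Friction and masses are not known exactly. Their poses are not given: they have to be found in the camera images.
- adjuster: Aluminium deck 170 x 450 x 12 mm fixed to the table, with a blue wheel housing. Origin: on the table under the wheel's axle. y runs along the deck from wheel to tray (deck y = -90 to 360 mm, x = -85 to 85 mm), z up. Blue cheeks beside the wheel: outer faces x = -25 and 25 mm, 100 mm long in y, tops at 73 mm. White scale bar at x = 61 to 79, y = 75 to 145 mm, top at 32 mm
- wheel: Knurled steel wheel, 64 mm in diameter, 24 mm wide, on edge between the blue cheeks. Origin: its centre, 48 mm above the table; its x axis is the axle (along the adjuster's x), the other axes turn with it. Rolling its top towards the adjuster's +y moves the bumper +y, 8 mm per radian (1 mm for 4 mm of rim); rolling back moves it back. Friction about 1 N at the rim; it stays where left
- wheel_top (a point): Topmost point of the wheel, 80 mm above the table, 7 mm proud of the cheeks; it stays there as the wheel turns. The axle is rigid: a press of some 3 to 10 N from above, drawn along y, rolls the wheel. Axes are those of the adjuster
- bumper: Aluminium block 80 x 16 x 36 mm with a rubber face towards the tray, on two guide rods from the blue housing; slides along the adjuster's y. Starts 95 mm from the axle and can travel 46 mm towards the tray. Top 50 mm above the table. Origin: on the deck (12 mm above the table), at the pointer's y
- pointer (a point): Tip of the bumper's pointer, a dark steel blade 3 mm wide that sticks out of the bumper along the adjuster's +x to just short of the scale bar, 44 mm above the table. This point is on the blade's centre line; axes are those of the adjuster
- mark (a point): Middle (in y) of the gauge tab, a dark steel block 20 x 8 x 16 mm (8 mm along the adjuster's y) standing on the white scale bar, top 48 mm above the table. The point is on the face next to the pointer, 14 to 34 mm ahead (+y) of the pointer at the start; the pointer is set when both have the same y in the adjuster's frame. Axes as the adjuster's. The tab can be knocked along the bar
- tray: Loose white perforated tray 160 x 190 x 24 mm lying on the deck beyond the bumper, centre about 255 mm from the axle along the adjuster's y. Origin: centre of its underside
- spare_roller: Bystander: small loose steel roller 30 mm in diameter, 26 mm high, standing on the deck on the robot's side of the bumper's rods. Origin: centre of its underside
- screwdriver: Bystander: screwdriver 170 mm long lying on the table on the robot's side of the deck
- wrench: Bystander: wrench 150 mm long lying on the table on the robot's side of the deck, near the wheel
- bottle: Bystander: white bottle 48 mm in diameter, 110 mm high, standing on the table beyond the deck, about 125 mm from the wheel. Origin: centre of its underside
- beaker: Bystander: grey plastic cup 60 mm in diameter, 70 mm high, on the table beyond the deck. Origin: centre of its underside
- parts_box: Bystander: open grey box 80 x 110 x 35 mm on the table beyond the tray. Origin: centre of its underside
- washer: Bystander: rubber ring 36 mm in diameter, 8 mm thick, lying in the tray. Origin: centre of its underside

How it is judged (in metres and radians):
On the way, in this order (a step that is already met when the one before it is completed fails the run):
1. a fingertip rests on the knurled wheel (contact force between wheel and the fingers above 0.5 N), for 0.1 s.
2. the pointer is brought within the width of the gauge tab (y of pointer in the frame of mark between -0.004 and 0.004 m), for 0.2 s.
At the end, for the whole second after the job is handed in: The pointer's centre line is within 4 mm of the middle of the gauge tab (within the tab's 8 mm width), the bumper is at rest, the tab (3 mm) and the tray (6 mm) are where they were (all of step 2 and linear speed of bumper below 0.005 m/s and distance of mark from where it was at the start of the episode below 0.003 m and distance of tray from where it was at the start of the episode below 0.006 m); the robot touches nothing.
It fails at once if the bumper is pushed directly instead of by the wheel (contact force between bumper and the fingers above 1 N or contact force between bumper and the arm above 1 N).
It fails at once if the gauge tab is moved by more than 3 mm (distance of mark from where it was at the start of the episode above 0.003 m).
It fails at once if the tray is shifted or lifted by more than 6 mm (distance of tray from where it was at the start of the episode above 0.006 m).
It fails at once if a bystander is picked up or shifted by more than 15 mm (distance of any of spare_roller, screwdriver, wrench, bottle, beaker, parts_box, washer from where it was at the start of the episode above 0.015 m).
It also fails if it takes over 58 s, if anything falls off the work surface, if the arm or the gripper's body presses on something with over 40 N, if the wrist force passes 120 N, or if a joint passes its speed limit or range.

## Robot

A 6-joint arm with a two-finger parallel gripper is mounted at the origin on the work surface. World frame = base frame: x ahead of the robot, y to its left, z up, the work surface at z = 0. Lengths are in m, angles in degrees, forces in N, time in s.
With the tool pointing down it reaches from about 0.375 to 0.9 m from the base axis. Payload 3.1 kg.
Tool frame: the origin (TCP) lies at the very end of the fingers, on their centre line; the grasp point (between the pads) lies 19 mm behind it; z points along the fingers, y is the direction in which the jaws open and shut (so a half turn about z gives the same grasp; the last joint's range is limited). The gripper opens to 87 mm and grips with 3 to 60 N. Pads are 19 mm wide; open, the fingers measure 117 mm over their backs; the gripper's body (75 mm by 190 mm) begins 51 mm behind the grasp point.
Start: joints at [54.23, 30.224, 82.088, -0, 67.689, -10.227], TCP at [0.269, 0.564, 0.223] pointing down, gripper open.
Joint ranges: [-176.69, 176.69], [-43.24, 126.21], [12.49, 139.97], [-82, 262], [0, 151.66], [-163.58, 163.58]. Speed limits (degrees/s): [159.86, 159.86, 180, 180, 180, 180].

## Interface

Orientations are given as a 3x3 rotation matrix whose columns are the frame's x, y, z axes.
In Python, from rig import bot gives the robot as it stands. The module is installed in compiled form; this text tells all that it offers.
- The arm moves only by the tool play_rows, never from a script. Its argument "targets" is a list of rows, each a list of 7 numbers: the closure, from 0 (fully open) to 1 (shut), then the shift along the world's x, y, z in m, then the turn, a rotation vector about the world's x, y, z in rad. A call has 1 to 12 rows; each row shifts and turns the commanded pose from where the row before left it; what a row does not reach is not made up. A row lasts 1/8 s, in which the tool goes at most 62.5 mm and 10.7 degrees, less where a joint would pass 70% of its speed; a pose out of reach is approached as far as the arm can. A call with a gripper value outside its range is refused whole. The fingers move at their own pace and stop on an object; the grip force is fixed at half the most. Time passes only in rows, so rows that do not move let the fingers close. It gives the time, the measured TCP pose, the force and the opening at its end, in the units of the state.
- bot.read_state(): the state, without advancing time (a new reading comes with each control period).
- bot.capture(name): name is "side" or "top" or "wrist"; returns the picture (420x560x3 uint8, blue, green, red); there is no depth.
- bot.get_calibration(name): a dict with "fx", "fy", "cx", "cy" (pixels), "R" (3x3) and "t" (3): a world point X has camera coordinates R X + t. Camera axes: x right, y down, z forward; pixel columns grow to the right and rows downward; lengths in m; the calibration is good to about 2 mm. A picture is of the moment at which its call begins: read the wrist's pose just before it. get_calibration takes no time and is no camera call; for the wrist camera it gives the pose at the moment of the call.
- bot.hand_in(): hands the job in, once; it reports no verdict.
The state is a dict: "time_s": time; "joint_positions": joint angles; "qvel": joint speeds; "tau": joint torques, N m; "position": TCP position; "tcp_rot": TCP orientation; "force": force on the tool from outside, world axes, zero at the start; "moment": the same for the moment, N m; "opening": opening from 0.0 (shut) to 1.0 (fully open).
Only numpy, scipy, OpenCV 4.12 (cv2) and the standard library are available. Lean on these libraries where they do the work, as an engineer would, in place of code of your own. Each camera call takes 0.05 s, during which the arm holds its last target. There are 200 camera calls.

## Working session

There is one attempt and no reset: what is moved stays moved. The work goes in short steps, Python scripts to look and compute and a tool call to move; the robot and the scene stay as the last step left them, time stands still between calls to the robot, and variables do not carry over. Pictures are saved under pics/ and viewed, about 8 in all and at most 12, crops included, and the job is handed in when it is done.

Besides the shell and the picture viewer there is one more tool, called after "Request:" by a JSON object that holds its "fn" and its "kwargs", one argument or row to a line. play_rows: Moves the arm, as the interface text tells. Its arguments: {"type":"object","properties":{"targets":{"type":"array","items":{"type":"array","items":{"type":"number"}}}},"required":["targets"]}

```bash
mkdir -p pics; python3 - <<'E'
from rig import bot
import cv2,numpy as np
s=bot.read_state();print(s['time_s'],s['position'],s['tcp_rot'],s['opening'],s['force'])
for n in("top","side"):
    cv2.imwrite(f"pics/{n}0.png",bot.capture(n));c=bot.get_calibration(n);print(n,c)
E
```

```text
0.0 [0.26901662 0.56331637 0.22157504] [[-9.02258055e-01  4.31194660e-01 -1.25236990e-03]
 [ 4.31196325e-01  9.02256378e-01 -1.77700648e-03]
 [ 3.63723023e-04 -2.14333571e-03 -9.99997637e-01]] 1.0002460414123573 [ 0.40158197  0.34540905 -0.06167619]
top {'fx': 390.7668033564119, 'fy': 390.7668033564119, 'cx': 279.90006395951696, 'cy': 214.2423395534658, 'R': array([[-0.01974476, -0.99975084, -0.01041192],
       [-0.98943836,  0.02103474, -0.14341988],
       [ 0.14360316,  0.00747016, -0.98960716]]), 't': array([0.03301922, 0.54683471, 0.77985731])}
side {'fx': 388.24030982881106, 'fy': 388.24030982881106, 'cx': 283.1571055792788, 'cy': 210.75011943906668, 'R': array([[-0.9954617 , -0.09386119,  0.01568691],
       [-0.06406523,  0.53910033, -0.83980145],
       [ 0.07036795, -0.83699517, -0.54266697]]), 't': array([0.54928441, 0.08411146, 0.83274976])}
```

View pics/top0.png

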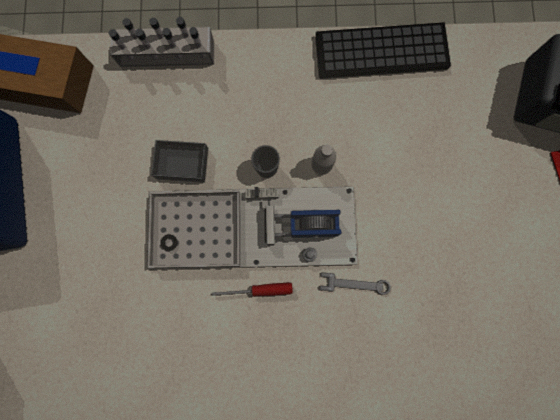

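View pics/side0.png

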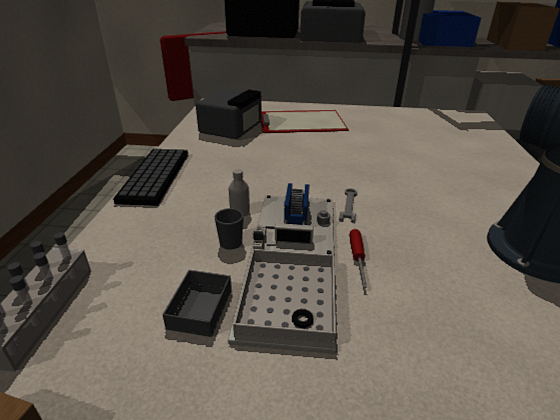

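The top view shows the deck (corners about 357,187 / 357,265), wheel at (316,223), bumper at (269,225) and scale bar at the top (262,195). Deck +y runs towards the left of the image. I'll get a coarse localisation and an enlarged crop.

```bash
cat > h.py <<'E'
from rig import bot
import cv2,numpy as np
def w(c,u,v,z):
    d=c['R'].T@np.array([(u-c['cx'])/c['fx'],(v-c['cy'])/c['fy'],1]);o=-c['R'].T@c['t']
    return o+d*(z-o[2])/d[2]
def px(c,X):
    p=c['R']@np.asarray(X)+c['t'];return np.array([c['fx']*p[0]/p[2]+c['cx'],c['fy']*p[1]/p[2]+c['cy']])
E
python3 - <<'E'
from h import *
c=bot.get_calibration("top")
for n,u,v,z in[("wheel",316,222,.08),("c1",357,187,.012),("c2",357,265,.012),("bump",269,225,.05),("bar",262,195,.032),("roller",309,254,.026)]:print(n,w(c,u,v,z))
im=cv2.imread("pics/top0.png")[170:280,230:370];cv2.imwrite("pics/c1.png",cv2.resize(im,None,fx=5.5,fy=5.5,interpolation=2))
print(bot.get_calibration("wrist"))
E
```

```text
wheel [ 0.52445381 -0.04983581  0.08      ]
c1 [ 0.60797815 -0.14768147  0.012     ]
c2 [ 0.43900611 -0.13956753  0.012     ]
bump [0.52394906 0.04464574 0.05      ]
bar [0.59077248 0.0592153  0.032     ]
roller [ 0.46374059 -0.03751461  0.026     ]
{'fx': 314.10587347871035, 'fy': 314.10587347871035, 'cx': 279.9697521793693, 'cy': 208.35262516011713, 'R': array([[ 0.43083048,  0.90243006, -0.002256  ],
       [ 0.87407324, -0.41666821,  0.24976703],
       [ 0.22445727, -0.10957916, -0.96830333]]), 't': array([-0.62330042, -0.02969283,  0.38988188])}
```

View pics/c1.png

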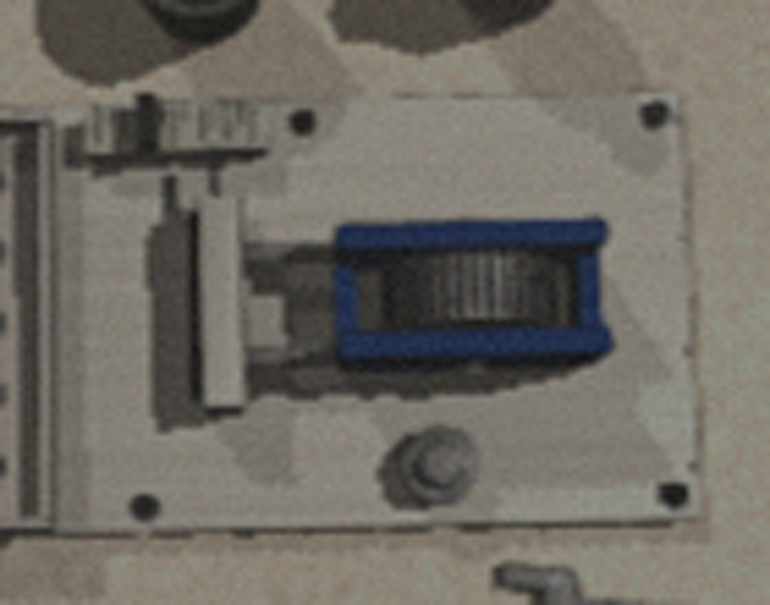

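Request:
{"fn": "play_rows", "kwargs": {
  "targets": [
    [1, 0.02, -0.0486, 0, 0, 0, 0.033],
    [1, 0.02, -0.0486, 0, 0, 0, 0.033],
    [1, 0.02, -0.0486, 0, 0, 0, 0.033],
    [1, 0.02, -0.0486, 0, 0, 0, 0.033],
    [1, 0.02, -0.0486, 0, 0, 0, 0.033],
    [1, 0.02, -0.0486, 0, 0, 0, 0.033],
    [1, 0.02, -0.0486, 0, 0, 0, 0.033],
    [1, 0.02, -0.0486, 0, 0, 0, 0.033],
    [1, 0.02, -0.0486, 0, 0, 0, 0.033],
    [1, 0.02, -0.0486, 0, 0, 0, 0.033],
    [1, 0.02, -0.0486, 0, 0, 0, 0.033],
    [1, 0.02, -0.0486, 0, 0, 0, 0.033]
  ]
}}

```text
time_s: 1.6
position: [0.5097, -0.0209, 0.2223]
tcp_rot: [[-0.999, 0.049, -0.0], [0.049, 0.999, 0.0], [0.0, 0.0, -1.0]]
force: [0.4, 0.8, -0.0]
opening: 0.003
```

Request:
{"fn": "play_rows", "kwargs": {
  "targets": [
    [1, 0, 0, 0, 0, 0, 0],
    [1, 0, 0, 0, 0, 0, 0],
    [1, 0, 0, 0, 0, 0, 0]
  ]
}}

```text
time_s: 1.98
position: [0.5085, -0.018, 0.2223]
tcp_rot: [[-0.999, 0.048, -0.001], [0.048, 0.999, 0.001], [0.001, 0.001, -1.0]]
force: [0.2, -0.5, -0.0]
opening: 0.01
```

```bash
python3 - <<'E'
from h import *
import pickle
s=bot.read_state();print(s['time_s'],s['position'],s['tcp_rot'],s['opening'],s['joint_positions'],s['force'])
c=bot.get_calibration("wrist");im=bot.capture("wrist");cv2.imwrite("pics/w0.png",im);pickle.dump(c,open("w0.pkl","wb"))
cv2.imwrite("pics/w0v.png",cv2.resize(im,(800,600),interpolation=2))
E
```

```text
1.975 [ 0.50846819 -0.01798592  0.22230681] [[-9.98828643e-01  4.83692218e-02 -1.32655774e-03]
 [ 4.83684807e-02  9.98829389e-01  5.85163381e-04]
 [ 1.35330876e-03  5.20314363e-04 -9.99998949e-01]] 0.009578977851961353 [-1.46353607e+01  2.13575268e+01  9.85182896e+01  1.52512522e-02
  6.02061958e+01 -1.01870534e+02] [ 0.17828408 -0.51674419 -0.04835556]
```

View pics/w0v.png

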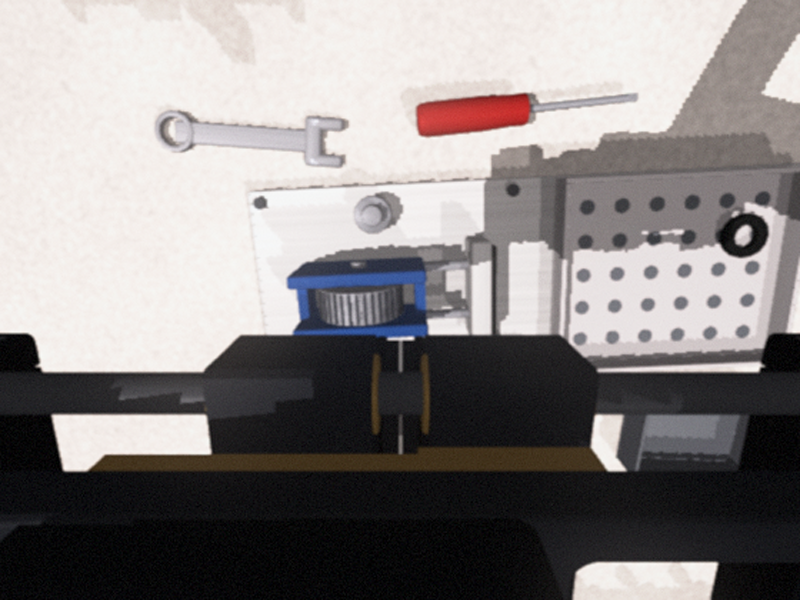

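The wrist view shows the wheel (360,305 in the enlarged picture) and bumper (480,290), but the fingers hide the scale bar. I'll shift outward along +x to see the pointer and tab.

Request:
{"fn": "play_rows", "kwargs": {
  "targets": [
    [1, 0.04, 0.01, 0, 0, 0, 0],
    [1, 0.04, 0.02, 0, 0, 0, 0],
    [1, 0.04, 0.02, 0, 0, 0, 0],
    [1, 0, 0, 0, 0, 0, 0],
    [1, 0, 0, 0, 0, 0, 0],
    [1, 0, 0, 0, 0, 0, 0]
  ]
}}

```text
time_s: 2.78
position: [0.6281, 0.0308, 0.2225]
tcp_rot: [[-0.999, 0.05, -0.001], [0.05, 0.999, 0.0], [0.001, -0.0, -1.0]]
force: [0.7, -0.0, 0.1]
opening: 0.004
```

```bash
python3 - <<'E'
from h import *
import pickle
c=bot.get_calibration("wrist");im=bot.capture("wrist");cv2.imwrite("pics/w1.png",im);pickle.dump(c,open("w1.pkl","wb"))
cv2.imwrite("pics/w1v.png",cv2.resize(im[:270,100:460],(800,600),interpolation=2))
E
```

```text
(no output)
```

View pics/w1v.png

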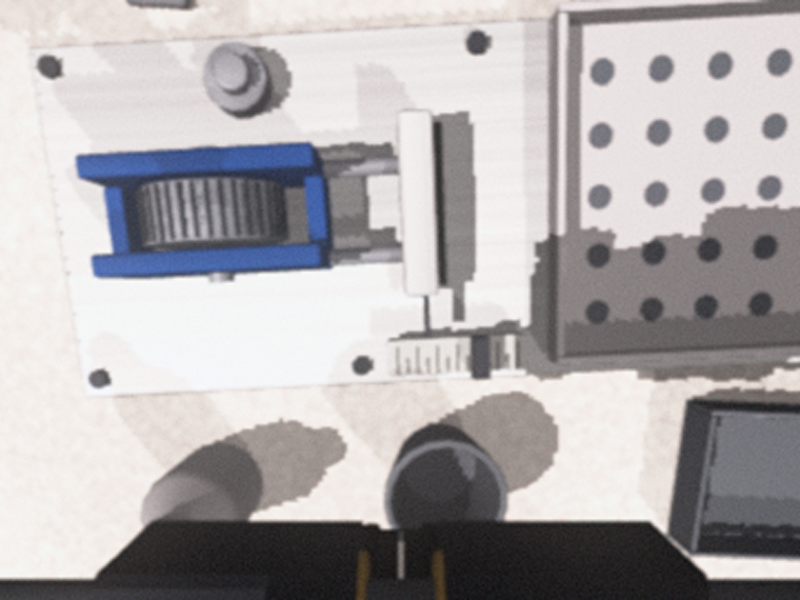

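Clear view: deck corners (33,47) and (88,396), pointer tip (427,330), tab centre (480,337), wheel about (212,210), in crop pixels. The tab lies to the right of (+y) the pointer.

```bash
cat >> h.py <<'E'
import pickle
def cr(c,x,y,z,s=800/360,u0=100,v0=0): return w(c,x/s-.275+u0,y/s-.275+v0,z)
E
python3 - <<'E'
from h import *
c=pickle.load(open("w1.pkl","rb"))
A=cr(c,33,47,.012);B=cr(c,88,396,.012)
ex=(B-A)/np.linalg.norm(B-A);print("A,B",A,B,np.linalg.norm(B-A),np.degrees(np.arctan2(ex[1],ex[0])))
e1=cr(c,33,47,.012);e2=cr(c,545,18,.012);d=e2-e1;print("edge yaw",np.degrees(np.arctan2(d[1],d[0]))-90)
yaw=np.arctan2(ex[1],ex[0]);ey=np.array([-np.sin(yaw),np.cos(yaw),0]);ex=np.array([np.cos(yaw),np.sin(yaw),0])
O=(A+B)/2+ey*.09;O[2]=0;print("origin",O)
for n,x,y,z in[("ptr",427,330,.044),("ptrroot",427,298,.044),("tab",480.5,337,.048),("bumpTL",401,111,.05),("bumpBR",437,293,.05),("chk",78,157,.073),("chk2",312,143,.073),("chk3",329,250,.073),("scale",205,177,.073)]:
    X=cr(c,x,y,z);print(n,X,(X-O)@ex*1e3,(X-O)@ey*1e3)
E
```

```text
A,B [ 0.44100212 -0.13613098  0.012     ] [ 0.60915885 -0.13684342  0.012     ] 0.16815823809436395 -0.242747753780387
edge yaw 0.04701150510180696
origin [ 0.52546179 -0.04648801  0.        ]
ptr [0.5812066  0.04550849 0.044     ] 55.35454514984167 92.23184974796602
ptrroot [0.5662714  0.04610516 0.044     ] 40.416948590385005 92.76523610809664
tab [0.58547785 0.07064943 0.048     ] 59.5192330416472 117.39066081249486
bumpTL [0.4859602  0.03770233 0.05      ] -39.85793366889578 84.02222597421212
bumpBR [0.56411764 0.05063188 0.05      ] 38.244029149086984 97.28279766766263
chk [ 0.50178835 -0.09698915  0.073     ] -23.45926929622878 -50.60098623502157
chk2 [5.01238379e-01 2.25328813e-04 7.30000000e-02] -24.421109888886857 46.61029232239573
chk3 [0.54368899 0.00406655 0.073     ] 18.01284405760044 50.631331124635324
scale [ 0.51208541 -0.04537805  0.073     ] -13.38097074545516 1.0532797370280889
```

Request:
{"fn": "play_rows", "kwargs": {
  "targets": [
    [1, -0.035, -0.03, 0, 0, 0, 0],
    [1, -0.035, -0.03, 0, 0, 0, -0.025],
    [1, -0.033, -0.029, -0.03, 0, 0, -0.025],
    [1, 0, 0, -0.045, 0, 0, 0],
    [1, 0, 0, -0.04, 0, 0, 0],
    [1, 0, 0, -0.012, 0, 0, 0],
    [1, 0, 0, 0, 0, 0, 0],
    [1, 0, 0, 0, 0, 0, 0],
    [1, 0, 0, 0, 0, 0, 0]
  ]
}}

```text
time_s: 3.95
position: [0.5275, -0.0585, 0.0969]
tcp_rot: [[-0.995, 0.099, 0.003], [0.099, 0.995, -0.001], [-0.003, -0.001, -1.0]]
force: [-0.6, 0.5, 0.1]
opening: 0.007
```

Request:
{"fn": "play_rows", "kwargs": {
  "targets": [
    [1, -0.002, 0, -0.008, 0, 0, 0.1],
    [1, 0, 0, -0.004, 0, 0, 0],
    [1, 0, 0, -0.002, 0, 0, 0],
    [1, 0, 0, -0.001, 0, 0, 0],
    [1, 0, 0, 0, 0, 0, 0],
    [1, 0, 0, 0, 0, 0, 0]
  ]
}}

```text
time_s: 4.7
position: [0.5246, -0.0583, 0.0806]
tcp_rot: [[-1.0, -0.0, 0.0], [-0.0, 1.0, -0.0], [-0.0, -0.0, -1.0]]
force: [0.2, 0.2, 0.2]
opening: 0.006
```

Request:
{"fn": "play_rows", "kwargs": {
  "targets": [
    [1, 0, 0, -0.001, 0, 0, 0],
    [1, 0, 0, -0.0005, 0, 0, 0],
    [1, 0, 0, 0, 0, 0, 0],
    [1, 0, 0, 0, 0, 0, 0]
  ]
}}

```text
time_s: 5.2
position: [0.5247, -0.0584, 0.0799]
tcp_rot: [[-1.0, -0.0, 0.001], [-0.0, 1.0, -0.0], [-0.001, -0.0, -1.0]]
force: [0.4, 0.3, 6.6]
opening: 0.003
```

Contact at 6.6 N, so I'll start the first stroke.

Request:
{"fn": "play_rows", "kwargs": {
  "targets": [
    [1, 0, 0.005, 0, 0, 0, 0],
    [1, 0, 0.006, 0, 0, 0, 0],
    [1, 0, 0.006, 0, 0, 0, 0],
    [1, 0, 0.005, 0, 0, 0, 0],
    [1, 0, 0, 0, 0, 0, 0],
    [1, 0, 0, 0, 0, 0, 0]
  ]
}}

```text
time_s: 5.95
position: [0.5248, -0.0359, 0.0794]
tcp_rot: [[-1.0, 0.0, 0.001], [0.0, 1.0, 0.001], [-0.001, 0.001, -1.0]]
force: [-0.2, 1.3, 5.3]
opening: 0.01
```

```bash
python3 - <<'E'
from h import *
im=bot.capture("top");cv2.imwrite("pics/t1.png",im)
c=bot.get_calibration("top")
import cv2
a=im[170:280,230:370];b=cv2.imread("pics/top0.png")[170:280,230:370]
# bumper shift: template match between pictures on bumper left end region
t=cv2.imread("pics/top0.png")[203:246,264:277]
r=cv2.matchTemplate(im[198:251,244:282],t,cv2.TM_CCOEFF_NORMED);print(cv2.minMaxLoc(r),w(c,268,225,.05)[1]-w(c,269,225,.05)[1])
cv2.imwrite("pics/t1c.png",cv2.resize(np.vstack([b,a])[:,:],None,fx=2.7,fy=2.7,interpolation=2))
E
```

```text
(-0.502204179763794, 0.26445600390434265, (11, 0), (0, 7)) 0.0020628047472029468
```

View pics/t1c.png

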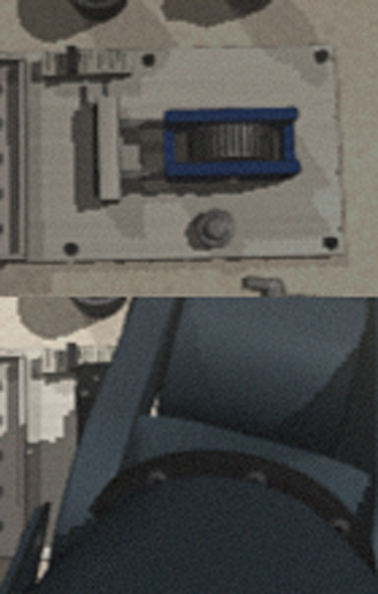

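The top view is blocked by the arm. I'll do another stroke and then check with the side camera.

Request:
{"fn": "play_rows", "kwargs": {
  "targets": [
    [1, 0, 0, 0.004, 0, 0, 0],
    [1, 0, 0, 0, 0, 0, 0],
    [1, 0, -0.022, 0, 0, 0, 0],
    [1, 0, 0, 0, 0, 0, 0],
    [1, 0, 0, -0.004, 0, 0, 0],
    [1, 0, 0, 0, 0, 0, 0],
    [1, 0, 0.005, 0, 0, 0, 0],
    [1, 0, 0.006, 0, 0, 0, 0],
    [1, 0, 0.006, 0, 0, 0, 0],
    [1, 0, 0.005, 0, 0, 0, 0],
    [1, 0, 0, 0, 0, 0, 0],
    [1, 0, 0, 0, 0, 0, 0]
  ]
}}

```text
time_s: 7.5
position: [0.5246, -0.0353, 0.0793]
tcp_rot: [[-1.0, 0.0, 0.0], [0.0, 1.0, 0.001], [-0.0, 0.001, -1.0]]
force: [0.2, 2.5, 6.5]
opening: 0.006
```

```bash
python3 - <<'E'
from h import *
im=bot.capture("side");cv2.imwrite("pics/s1.png",im)
b=cv2.imread("pics/side0.png")
cv2.imwrite("pics/s1c.png",cv2.resize(np.vstack([b[180:265,230:350],im[180:265,230:350]]),None,fx=3.5,fy=3.5,interpolation=2))
E
```

```text
(no output)
```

View pics/s1c.png

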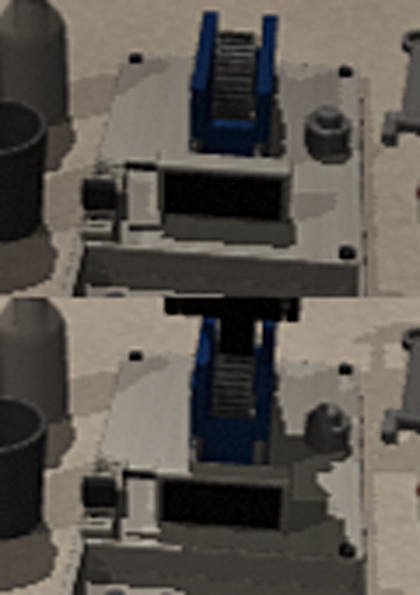

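The bumper has moved towards the tray (its top edge went from row 160 to row 168 in the crop). Two more strokes, then a precise look.

Request:
{"fn": "play_rows", "kwargs": {
  "targets": [
    [1, 0, 0, 0.004, 0, 0, 0],
    [1, 0, 0, 0, 0, 0, 0],
    [1, 0, -0.022, 0, 0, 0, 0],
    [1, 0, 0, 0, 0, 0, 0],
    [1, 0, 0, -0.004, 0, 0, 0],
    [1, 0, 0, 0, 0, 0, 0],
    [1, 0, 0.005, 0, 0, 0, 0],
    [1, 0, 0.006, 0, 0, 0, 0],
    [1, 0, 0.006, 0, 0, 0, 0],
    [1, 0, 0.005, 0, 0, 0, 0],
    [1, 0, 0, 0, 0, 0, 0],
    [1, 0, 0, 0, 0, 0, 0]
  ]
}}

```text
time_s: 9.05
position: [0.5246, -0.0353, 0.0793]
tcp_rot: [[-1.0, -0.0, 0.0], [-0.0, 1.0, 0.001], [-0.0, 0.001, -1.0]]
force: [-0.8, 2.8, 6.4]
opening: 0.005
```

Request:
{"fn": "play_rows", "kwargs": {
  "targets": [
    [1, 0, 0, 0.004, 0, 0, 0],
    [1, 0, 0, 0, 0, 0, 0],
    [1, 0, -0.022, 0, 0, 0, 0],
    [1, 0, 0, 0, 0, 0, 0],
    [1, 0, 0, -0.004, 0, 0, 0],
    [1, 0, 0, 0, 0, 0, 0],
    [1, 0, 0.005, 0, 0, 0, 0],
    [1, 0, 0.006, 0, 0, 0, 0],
    [1, 0, 0.006, 0, 0, 0, 0],
    [1, 0, 0.005, 0, 0, 0, 0],
    [1, 0, 0, 0, 0, 0, 0],
    [1, 0, 0, 0, 0, 0, 0]
  ]
}}

```text
time_s: 10.55
position: [0.5246, -0.0353, 0.0794]
tcp_rot: [[-1.0, -0.0, 0.0], [-0.0, 1.0, 0.001], [-0.0, 0.001, -1.0]]
force: [0.2, 2.4, 6.2]
opening: 0.006
```

Request:
{"fn": "play_rows", "kwargs": {
  "targets": [
    [1, 0, 0, 0.006, 0, 0, 0],
    [1, 0, 0, 0.04, 0, 0, 0],
    [1, 0, 0, 0.05, 0, 0, 0],
    [1, 0, 0, 0.03, 0, 0, 0],
    [1, 0.04, 0.035, 0.015, 0, 0, 0],
    [1, 0.04, 0.03, 0, 0, 0, 0],
    [1, 0.02, 0, 0, 0, 0, 0],
    [1, 0, 0, 0, 0, 0, 0],
    [1, 0, 0, 0, 0, 0, 0],
    [1, 0, 0, 0, 0, 0, 0]
  ]
}}

```text
time_s: 11.8
position: [0.6232, 0.0284, 0.2199]
tcp_rot: [[-1.0, 0.001, -0.002], [0.001, 1.0, 0.0], [0.002, 0.0, -1.0]]
force: [-0.7, 0.6, -0.1]
opening: 0.004
```

```bash
python3 - <<'E'
from h import *
c=bot.get_calibration("wrist");im=bot.capture("wrist");cv2.imwrite("pics/w2.png",im);pickle.dump(c,open("w2.pkl","wb"))
cv2.imwrite("pics/w2v.png",cv2.resize(im[:270,100:460],(800,600),interpolation=2))
E
```

```text
(no output)
```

View pics/w2v.png

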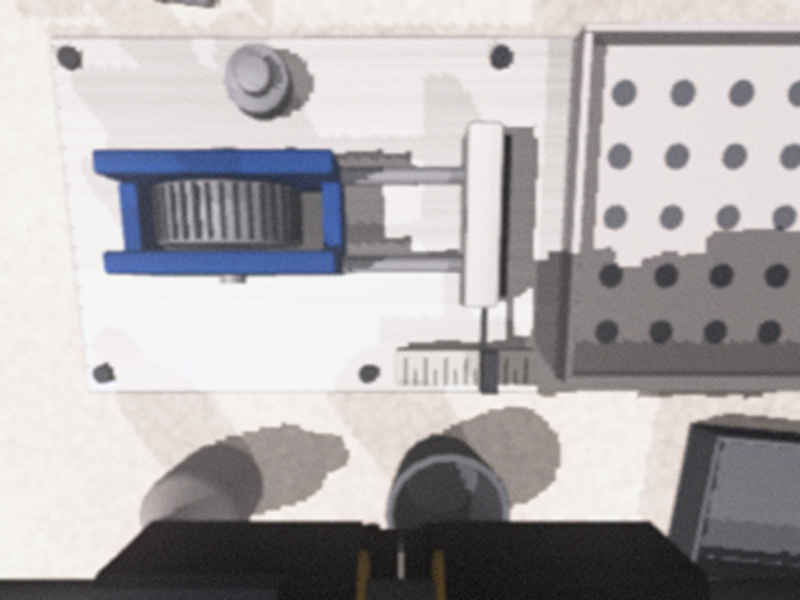

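The pointer (about x=485) is nearly at the tab centre (about 489). I'll measure it with sub-pixel profiles.

```bash
python3 - <<'E'
from h import *
c=pickle.load(open("w2.pkl","rb"));g=cv2.cvtColor(cv2.imread("pics/w2.png"),6).astype(int)
s=800/360
def cen(r,u0,u1,th):
    x=np.arange(u0,u1);d=np.clip(th-g[r,u0:u1],0,None);return (d*x).sum()/d.sum()
for r in range(138,178): print(r,g[r,308:332])
E
```

```text
138 [223 223 223 224 225 224 226 218 195 163 158 187 212 218 226 235 242 246
 244 217 162 141 157 223]
139 [234 235 235 238 240 241 241 239 200 120 118 186 233 241 240 243 244 244
 243 218 161 137 159 221]
140 [234 236 236 237 240 244 245 243 198 109 106 184 236 244 244 244 243 244
 241 216 158 136 159 216]
141 [234 234 233 235 239 244 243 234 180 102 105 186 235 243 242 242 239 243
 242 216 155 135 161 216]
142 [232 234 234 234 238 242 242 229 173 102 111 188 234 237 237 234 235 238
 238 212 146 136 156 218]
143 [233 237 233 234 236 237 237 222 168 101 110 189 234 235 235 233 234 235
 233 198 139 127 155 222]
144 [235 234 233 234 234 234 233 217 162  96 116 192 230 235 234 233 232 233
 230 191 133 108 142 212]
145 [232 231 232 233 232 231 233 213 157  97 111 189 232 231 231 229 230 231
 224 188 121 105 132 208]
146 [234 232 232 231 235 231 231 215 157  98 112 189 228 232 231 230 228 233
 226 188 128 107 135 206]
147 [233 235 233 235 233 235 232 211 160 101 111 191 231 231 230 231 231 233
 227 188 125 107 130 195]
148 [232 233 232 231 233 233 232 213 158  95 111 191 228 231 231 231 2
[... 2319 characters left out ...]
 215 178 160 143  91  76  83  88  88  91  85  92 117 129
 115 101 117 136 136 109]
172 [215 188 203 226 220 191 164 143  90  79  86  87  89  88  82  94 132 155
 132 123 142 162 165 143]
173 [232 225 224 232 234 215 191 151  89  79  84  83  83  87  90 110 177 205
 198 186 197 215 223 207]
174 [242 243 239 241 240 241 224 160  93  82  82  82  84  86  84 119 204 240
 239 238 240 241 241 239]
175 [234 234 234 233 234 233 214 163 101  80  79  83  86  83  81 114 188 232
 234 233 232 233 231 231]
176 [219 218 218 215 214 213 209 184 140  98  96  98  95  95  93 111 174 210
 220 217 219 220 218 217]
177 [233 232 235 233 234 231 233 232 203 168 162 163 167 163 162 173 207 234
 236 236 236 234 237 236]
```

The pointer is about 2 mm short of the tab middle (already within tolerance). One more rim stroke of about 8 mm will centre it.

Request:
{"fn": "play_rows", "kwargs": {
  "targets": [
    [1, -0.03, -0.03, 0, 0, 0, 0],
    [1, -0.04, -0.03, 0, 0, 0, 0],
    [1, -0.03, -0.021, -0.015, 0, 0, 0],
    [1, 0, 0, -0.04, 0, 0, 0],
    [1, 0, 0, -0.05, 0, 0, 0],
    [1, 0, 0, -0.025, 0, 0, 0],
    [1, 0, 0, -0.006, 0, 0, 0],
    [1, 0, 0, 0, 0, 0, 0],
    [1, 0, 0, 0, 0, 0, 0],
    [1, 0, 0, -0.003, 0, 0, 0],
    [1, 0, 0, -0.002, 0, 0, 0],
    [1, 0, 0, 0, 0, 0, 0]
  ]
}}

```text
time_s: 13.35
position: [0.525, -0.0524, 0.0803]
tcp_rot: [[-1.0, -0.0, 0.002], [-0.0, 1.0, -0.001], [-0.002, -0.001, -1.0]]
force: [-0.9, 0.8, 7.1]
opening: 0.006
```

Request:
{"fn": "play_rows", "kwargs": {
  "targets": [
    [1, 0, 0.004, 0, 0, 0, 0],
    [1, 0, 0.004, 0, 0, 0, 0],
    [1, 0, 0, 0, 0, 0, 0],
    [1, 0, 0, 0, 0, 0, 0]
  ]
}}

```text
time_s: 13.85
position: [0.525, -0.0443, 0.0802]
tcp_rot: [[-1.0, -0.0, 0.002], [-0.0, 1.0, -0.0], [-0.002, -0.0, -1.0]]
force: [-0.8, 0.3, 6.5]
opening: 0.004
```

Request:
{"fn": "play_rows", "kwargs": {
  "targets": [
    [1, 0, 0, 0.006, 0, 0, 0],
    [1, 0, 0, 0.04, 0, 0, 0],
    [1, 0, 0, 0.05, 0, 0, 0],
    [1, 0, 0, 0.03, 0, 0, 0],
    [1, 0.04, 0.035, 0.015, 0, 0, 0],
    [1, 0.04, 0.03, 0, 0, 0, 0],
    [1, 0.02, 0.01, 0, 0, 0, 0],
    [1, 0, 0, 0, 0, 0, 0],
    [1, 0, 0, 0, 0, 0, 0],
    [1, 0, 0, 0, 0, 0, 0]
  ]
}}

```text
time_s: 15.1
position: [0.6233, 0.0301, 0.22]
tcp_rot: [[-1.0, 0.001, -0.001], [0.001, 1.0, -0.0], [0.001, -0.0, -1.0]]
force: [-0.3, -0.4, -0.1]
opening: 0.004
```

```bash
python3 - <<'E'
from h import *
c=bot.get_calibration("wrist");im=bot.capture("wrist");cv2.imwrite("pics/w3.png",im);pickle.dump(c,open("w3.pkl","wb"))
cv2.imwrite("pics/w3v.png",cv2.resize(im[120:190,270:370],(800,560),interpolation=2))
E
```

```text
(no output)
```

View pics/w3v.png

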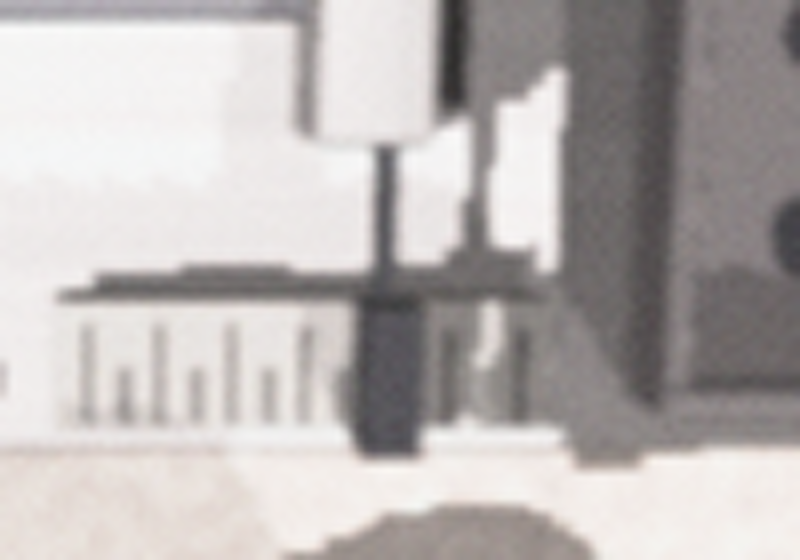

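The pointer (x=384) is now in line with the tab (357–422, about 387 after parallax), so it is within about 0.5 mm. The tool is clear, so I'll hand in.

```bash
python3 -c "
from rig import bot
s=bot.read_state();print(s['position'],s['force'],s['time_s']);print(bot.hand_in())"
```

```text
[0.62347218 0.03004407 0.22006471] [-0.57390724 -1.24446258  0.10920093] 15.15
the job is handed in; nothing more can be done
None
```

The bumper is set and the job is handed in at 15.2 s of the 58 s allowed. I rolled the wheel with the closed fingertip at about 6–7 N: four strokes of about 22 mm at the rim, then a final one of 8 mm. I then lifted clear to a height of 0.22 m.

- **Pointer:** the last wrist picture shows it within about 0.5 mm of the middle of the gauge tab, against a limit of 4 mm. The picture before the final stroke showed it about 2 mm short, so it moved as expected.
- **Tab, tray and loose things:** I planned no contact with any of them. None looked moved in the wrist pictures, but I did not measure them.
- **Failed check:** the top camera could not confirm the first stroke because the arm blocked its view, so I used the side and wrist cameras instead.

The hand-in gives no verdict.

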